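# Find the full canister by its weight

## Robot

A 6-joint arm with a two-finger parallel gripper is mounted at the origin on a cart in front of the work surface, level with it; the furniture and walls round the work are solid. World frame = base frame: x ahead of the robot, y to its left, z up, the work surface at z = 0. Lengths are in m, angles in rad, forces in N, time in s.
With the tool pointing down it reaches from about 0.225 to 0.725 m from the base axis. Payload 3.1 kg.
Tool frame: the origin (TCP) lies at the very end of the fingers, on their centre line; the grasp point (between the pads) lies 19 mm behind it (tcp_to_grasp is the distance from the TCP to the grasp point, in m); z points along the fingers, y is the line along which they close (so a half turn about z gives the same grasp; the last joint's range is limited). The gripper opens to 85 mm and grips with 20 to 120 N. Pads are 22 mm wide; open, the fingers measure 114 mm over their backs; the gripper's body (76 mm by 85 mm) begins 54 mm behind the grasp point. The pads swing forward as they close: fully open they stand 13 mm farther back than shut.
Start: joints at [1.17, 0.048, 0.099, 1.622, 0, 1.443], TCP at [0.141, 0.506, 0.231] pointing down, gripper open.
Joint ranges: [-2.91, 2.91], [-0.99, 1.94], [-1.21, 1.42], [-2.12, 2.29], [-1.49, 1.47], [-3.14, 3.14]. Speed limits (rad/s): [2.79, 2.79, 3.14, 3.14, 3.14, 3.14].

## Interface

Orientations are given as a unit quaternion [w, x, y, z].
In Python, from rig import sense, grab_frame, calibration, close_job, tcp_to_grasp gives the robot as it stands. The module is installed in compiled form; this text tells all that it offers.
- The arm moves only by the shell command python3 -m handwheel 'ROWS'. ROWS is a JSON object of lists of equal length, an entry for each row: "hand": the closure, from 0 (fully open) to 1 (shut); "translation": the shift along the tool's x, y, z in m, a list of three; "delta_rot": the turn, a rotation vector about the tool's x, y, z in rad, a list of three. A call has exactly 5 rows; each row is the pose to reach, as a shift and turn from the pose commanded when the call began, along the tool's axes at that moment; what a row does not reach only later rows make up. A row lasts 1/8 s, in which the tool goes at most 62.5 mm and 10.7 degrees, less where a joint would pass 70% of its speed; a pose out of reach is approached as far as the arm can. A call with a gripper value outside its range is refused whole. The fingers move at their own pace and stop on an object; the grip force is fixed at half the most. Time passes only in rows, so rows that repeat a pose let the fingers close, or fill a call up. It gives the time, the measured TCP pose, the force, the opening and the grip force at its end, in the units of the state.
- sense(): the state, without advancing time (a new reading comes with each control period).
- grab_frame(name): name is "scene" or "top"; returns the picture (480x640x3 uint8, red, green, blue); there is no depth.
- calibration(name): a dict with "fov_y" (degrees; the focal length in pixels is half the picture's height over the tangent of half this angle, whatever the lens; pixels are square), "cx", "cy" (the principal point, pixels), "T" (4x4, takes a point from camera to world coordinates). Camera axes: x right, y up, looking along -z (the intrinsics and any distortion apply to the point x, -y, -z); pixel columns grow to the right and rows downward; lengths in m; the calibration is good to about 2 mm. A picture is of the moment at which its call begins. calibration takes no time and is no camera call.
- close_job(): hands the job in; it is judged then, once.
The state is a dict: "clock": time; "qpos": joint angles; "dq": joint speeds; "effort": joint torques, N m; "position": TCP position; "eef_rot": TCP orientation; "contact_force": force on the tool from outside, world axes, zero at the start; "moment": the same for the moment, N m; "opening": finger opening in m; "grasp_force": force on a finger pad.
Only numpy, scipy, OpenCV 4.12 (cv2) and the standard library are available. Lean on these libraries where they do the work, as an engineer would, in place of code of your own. Each camera call takes 0.05 s, during which the arm holds its last target. There are 200 camera calls.

## Task

One of the three look-alike green tins is the full one: lift each to feel its weight, put the two lighter ones away upright in the wooden tray, side by side in neighbouring wells, and let go of them. Finish while holding the heaviest tin up, upright and still, at least 15 cm clear of the worktop, and do not put it down. Do not drop or tip any tin, and leave the timer, the spice jar and the salt shaker where they are.

Things in the scene. Friction and masses are not known exactly. Their poses are not given: they have to be found in the camera images.
- tin_1_mid (a point): One of three look-alike plain green round tins, 85 mm tall: body 62 mm in diameter, shut lid 64 mm in diameter from 47 to 72 mm height, 20 mm knob on top. Point: on its axis, 42.5 mm above its underside; z up. Stands on the worktop (z = 0). One of the three, any, weighs at least twice as much as either other; those two differ by less than half; all 0.1 to 0.8 kg. Can be gripped round body or lid from above. The number says nothing of weight.
- tin_2_mid (a point): One of three look-alike plain green round tins, 85 mm tall: body 62 mm in diameter, shut lid 64 mm in diameter from 47 to 72 mm height, 20 mm knob on top. Point: on its axis, 42.5 mm above its underside; z up. Stands on the worktop (z = 0). One of the three, any, weighs at least twice as much as either other; those two differ by less than half; all 0.1 to 0.8 kg. Can be gripped round body or lid from above. The number says nothing of weight.
- tin_3_mid (a point): One of three look-alike plain green round tins, 85 mm tall: body 62 mm in diameter, shut lid 64 mm in diameter from 47 to 72 mm height, 20 mm knob on top. Point: on its axis, 42.5 mm above its underside; z up. Stands on the worktop (z = 0). One of the three, any, weighs at least twice as much as either other; those two differ by less than half; all 0.1 to 0.8 kg. Can be gripped round body or lid from above. The number says nothing of weight.
- tray: The tins' wooden tray, fixed to the worktop: a board 90 x 260 mm, its top 17 mm above the worktop, with three round wells in a row and a low wire handle at each end (below 15 mm). Origin: centre of its underside on the worktop; x across the board, away from the robot, y along the row to the left well, z up.
- well_left (a point): Centre of the floor of the tray's left well (tray y = +82 mm): a round recess 72 mm in diameter and 7 mm deep, its floor 10 mm above the worktop; a tin's 62 mm foot fits with 5 mm to spare all round. Axes as the tray's.
- well_middle (a point): Centre of the floor of the tray's middle well (tray y = 0 mm): a round recess 72 mm in diameter and 7 mm deep, its floor 10 mm above the worktop; a tin's 62 mm foot fits with 5 mm to spare all round. Axes as the tray's.
- well_right (a point): Centre of the floor of the tray's right well (tray y = -82 mm): a round recess 72 mm in diameter and 7 mm deep, its floor 10 mm above the worktop; a tin's 62 mm foot fits with 5 mm to spare all round. Axes as the tray's.
- egg_timer: Bystander: round kitchen timer, 64 mm wide, 47 mm high, near the worktop's front edge, right of the spice jar. Origin at the centre of its underside. Stays where it is.
- spice_jar: Bystander: spice jar with a yellow lid, 42 mm wide, 96 mm high, to the right of the tins near the worktop's front edge. Origin at the centre of its underside. Stays where it is.
- salt_shaker: Bystander: glass salt shaker with a grey top, 44 mm wide, 90 mm high, to the left of the tins. Origin at the centre of its underside. Stays where it is.
There are look-alikes about, which are no part of the job. Leave any orange look-alike of the part that bears tin_2_mid alone.

How it is judged:
By the outcome, as a careful person would: the job done as asked, in the order asked, and still so for the second after the job is handed in, while the arm keeps its last pose, push and grip.
It also fails if it takes over 72 s, if anything falls off the work surface, if the arm or the gripper's body presses on something with over 40 N, if the wrist force passes 120 N, or if a joint passes its speed limit or range.

## Working session

There is one attempt and no reset: what is moved stays moved. The work goes in short steps, Python scripts to look and compute and a shell command to move; the robot and the scene stay as the last step left them, time stands still between calls to the robot, and variables do not carry over. Pictures are saved under pics/ and viewed, at most 11 in all, crops included, and the job is handed in when it is done.

```bash
mkdir -p pics; python3 - <<'E'
from rig import *
import cv2,numpy as np
for n in("scene","top"):
    f=grab_frame(n);cv2.imwrite(f"pics/{n}0.png",f[:,:,::-1]);c=calibration(n);print(n,{k:(np.round(v,4).tolist() if k=="T" else v) for k,v in c.items()})
s=sense();print({k:np.round(v,3).tolist() for k,v in s.items()},tcp_to_grasp)
E
```

```text
scene {'fov_y': 49.3592504260096, 'cx': 319.690984015807, 'cy': 230.95764240045577, 'T': [[-0.7211, 0.3891, -0.5732, -0.3498], [-0.6927, -0.4216, 0.5852, 1.0134], [-0.014, 0.819, 0.5736, 0.906], [0.0, 0.0, 0.0, 1.0]]}
top {'fov_y': 48.939733882371165, 'cx': 314.74756544212437, 'cy': 243.263516703754, 'T': [[-0.3052, 0.9072, -0.2897, 0.1331], [-0.9522, -0.2876, 0.1027, 0.2576], [0.0099, 0.3072, 0.9516, 1.2392], [0.0, 0.0, 0.0, 1.0]]}
{'clock': 0.1, 'qpos': [1.17, 0.049, 0.098, 1.622, 0.0, 1.443], 'dq': [-0.0, -0.001, 0.003, -0.0, -0.0, 0.0], 'effort': [0.003, -33.985, 32.093, 0.016, -0.0, -0.0], 'position': [0.141, 0.505, 0.23], 'eef_rot': [-0.0, 0.136, 0.991, -0.001], 'contact_force': [-0.141, 0.719, -0.404], 'moment': [-0.023, 0.015, -0.01], 'grasp_force': 0.0, 'opening': 0.085} 0.0187
```

View pics/scene0.png

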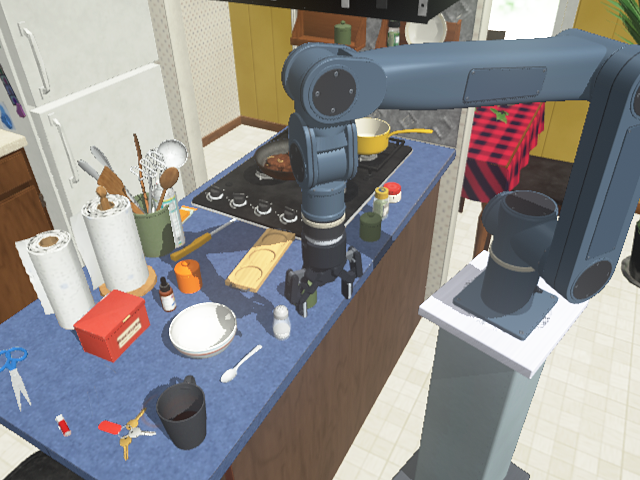

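View pics/top0.png

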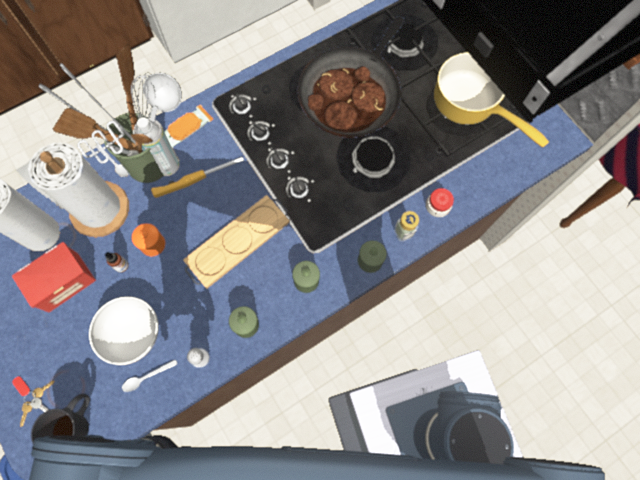

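The scene picture shows the arm over the left green tin. The top picture shows three green tins at (243,321), (306,276) and (372,256), with the tray at (237,240) and its wells at about (210,262), (237,239) and (266,215).

Things that could be mistaken for a tin: the orange tin (148,240), the olive utensil pot (140,150) and the salt shaker (198,357). I choose the three small green lidded ones with knobs. The spice jar is at (407,225) and the timer at (440,202).

```bash
cat > h.py <<'E'
from rig import *
import cv2,numpy as np
def ray(n,u,v,z):
    c=calibration(n);T=c["T"];f=240/np.tan(np.radians(c["fov_y"]/2))
    d=np.array(T)[:3,:3]@np.array([(u-c["cx"])/f,-(v-c["cy"])/f,-1]);o=np.array(T)[:3,3]
    return o+d*(z-o[2])/d[2]
def blobs(im,lo,hi,amin,x0=0,x1=640,y0=0,y1=480):
    m=cv2.inRange(cv2.cvtColor(im,cv2.COLOR_RGB2HSV),lo,hi);k=np.zeros_like(m);k[y0:y1,x0:x1]=m[y0:y1,x0:x1]
    cs,_=cv2.findContours(k,cv2.RETR_EXTERNAL,cv2.CHAIN_APPROX_NONE)
    return [c for c in cs if cv2.contourArea(c)>amin]
E
python3 - <<'E'
from h import *
im=cv2.imread("pics/top0.png");rgb=im[:,:,::-1].copy();hsv=cv2.cvtColor(rgb,cv2.COLOR_RGB2HSV)
for u,v in((243,330),(306,285),(372,265),(237,240),(190,262)):print(hsv[v,u])
for c in blobs(rgb,(28,60,25),(50,255,255),100,200,400,230,350):
    (u,v),r=cv2.minEnclosingCircle(c);print("tin",round(u),round(v),round(r,1),cv2.boundingRect(c),ray("top",u,v,.06).round(4))
    cv2.drawContours(im,[c],-1,(0,0,255),1)
for c in blobs(rgb,(14,60,120),(27,255,255),800,170,300,180,300):
    q=cv2.boxPoints(cv2.minAreaRect(c));print("tray",q.round(1).tolist(),ray("top",*q.mean(0),.017).round(4),[ray("top",*p,.017).round(3).tolist() for p in q])
    cv2.drawContours(im,[q.astype(int)],-1,(0,0,255),1)
for n,u,v,z in(("shaker",198,356,.085),("jar",408,218,.096),("timer",440,200,.045),("wl",210,262,.014),("wm",237,239,.014),("wr",266,215,.014)):print(n,ray("top",u,v,z).round(3))
cv2.imwrite("pics/crop.png",cv2.resize(im[170:380,160:460],None,fx=2.6,fy=2.6))
E
```

```text
[ 41  62 176]
[ 41  59 168]
[39 56 91]
[ 22  80 249]
[ 22  83 249]
tin 244 322 14.7 (230, 308, 28, 29) [0.3638 0.3389 0.06  ]
tin 304 277 14.4 (294, 264, 24, 28) [0.4215 0.1792 0.06  ]
tray [[182.3000030517578, 259.3999938964844], [266.6000061035156, 192.0], [289.8999938964844, 221.10000610351562], [205.60000610351562, 288.5]] [0.5704 0.306  0.017 ] [[0.563, 0.442, 0.017], [0.671, 0.2, 0.017], [0.578, 0.167, 0.017], [0.476, 0.406, 0.017]]
shaker [0.318 0.45  0.085]
jar [ 0.474 -0.091  0.096]
timer [ 0.51  -0.198  0.045]
wl [0.537 0.38  0.014]
wm [0.574 0.303 0.014]
wr [0.613 0.218 0.014]
```

View pics/crop.png

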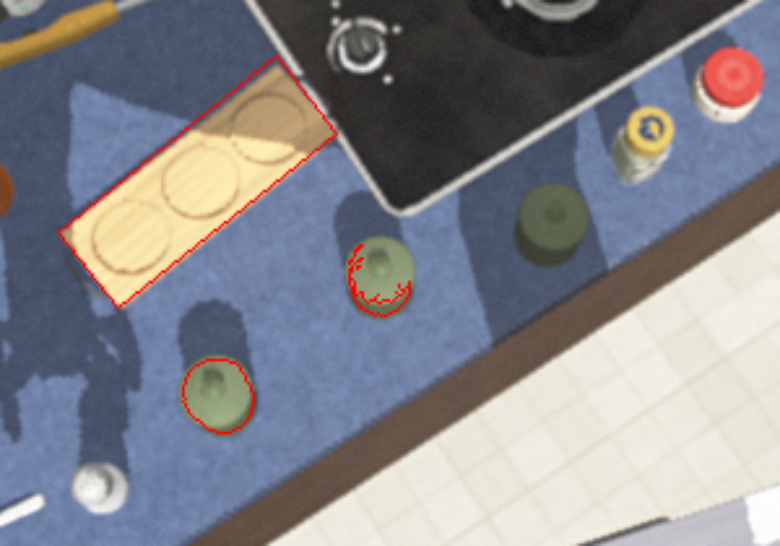

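The crop confirms three green tins, with knobs at about (242,315), (306,270) and (374,251). The well rims are centred at (210.4,261.2), (236.9,239.6) and (262.7,218.8).

```bash
python3 - <<'E'
from h import *
rgb=cv2.imread("pics/top0.png")[:,:,::-1].copy()
for c in blobs(rgb,(28,40,25),(50,255,255),200,200,400,230,350):
    (u,v),r=cv2.minEnclosingCircle(c);print("tin",round(u,1),round(v,1),round(r,1),cv2.boundingRect(c),cv2.contourArea(c),ray("top",u,v,.055).round(4))
for u,v in((242,315.5),(305.8,270),(373.8,251)):print("knob",ray("top",u,v,.083).round(4))
w=np.array([ray("top",u,v,.017)[:2] for u,v in((210.4,261.2),(236.9,239.6),(262.7,218.8))]);d=w[0]-w[2];print(w.round(4),np.linalg.norm(d),np.degrees(np.arctan2(d[1],d[0])),w.mean(0))
from scipy.spatial.transform import Rotation as R
q=sense()["eef_rot"];print(R.from_quat([*q[1:],q[0]]).as_matrix().round(3))
E
```

```text
tin 243.8 321.6 15.3 (229, 307, 29, 30) 633.5 [0.3655 0.3384 0.055 ]
tin 306.0 276.1 15.2 (293, 261, 26, 31) 602.5 [0.4237 0.1734 0.055 ]
tin 371.3 256.0 15.4 (359, 241, 27, 31) 602.0 [0.4237 0.0129 0.055 ]
knob [0.3742 0.3366 0.083 ]
knob [0.4305 0.1716 0.083 ]
knob [0.4263 0.0093 0.083 ]
[[0.5378 0.3786]
 [0.5714 0.3037]
 [0.6044 0.2288]] 0.1639590215193143 113.9848513538922 [0.57118449 0.30372509]
[[-0.963  0.269 -0.001]
 [ 0.269  0.963 -0.002]
 [ 0.    -0.002 -1.   ]]
```

```bash
python3 -m handwheel '{"hand":[0,0,0,0,0],"translation":[[-0.055,-0.02,0.015],[-0.108,-0.04,0.03],[-0.162,-0.06,0.05],[-0.215,-0.08,0.065],[-0.265,-0.099,0.08]],"delta_rot":[[0,0,0.176],[0,0,0.352],[0,0,0.528],[0,0,0.704],[0,0,0.88]]}'
python3 -m handwheel '{"hand":[0,0,0,0,0],"translation":[[0,0,0],[0,0,0],[0,0,0],[0,0,0],[0,0,0]],"delta_rot":[[0,0,0],[0,0,0],[0,0,0],[0,0,0],[0,0,0]]}'
python3 - <<'E'
from h import *
f=[grab_frame(n) for n in("scene","top")]
cv2.imwrite("pics/a.png",np.hstack([f[0][180:400,180:440],f[1][200:420,170:430]])[:,:,::-1].repeat(1,0))
cv2.imwrite("pics/top1.png",f[1][:,:,::-1]);cv2.imwrite("pics/scene1.png",f[0][:,:,::-1])
E
```

```text
clock: 0.72
position: [0.371, 0.3373, 0.1502]
eef_rot: [-0.0, 0.548, 0.837, -0.0]
contact_force: [-0.4, 0.5, 0.0]
opening: 0.0854
grasp_force: 0.0
clock: 1.35
position: [0.3695, 0.3395, 0.1517]
eef_rot: [0.0, 0.544, 0.839, 0.0]
contact_force: [0.9, -0.0, -0.2]
opening: 0.0854
grasp_force: 0.0
```

View pics/a.png

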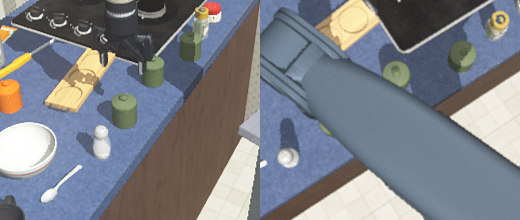

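The left half (scene view) shows the gripper hovering over the left tin, which is at scene pixel (304,290). Tin B is at (332,252) and C at (370,227). I'll triangulate with both views.

```bash
cat >> h.py <<'E'
def proj(n,p):
    c=calibration(n);T=np.array(c["T"]);f=240/np.tan(np.radians(c["fov_y"]/2));q=T[:3,:3].T@(np.array(p)-T[:3,3])
    return np.array([c["cx"]+f*q[0]/-q[2],c["cy"]-f*q[1]/-q[2]])
E
python3 - <<'E'
from h import *
rgb=cv2.imread("pics/scene1.png")[:,:,::-1].copy()
for c in blobs(rgb,(28,40,20),(55,255,255),150,280,400,190,330):
    x,y,w,h=cv2.boundingRect(c);print((x,y,w,h),cv2.contourArea(c))
for x,y in((.370,.338),(.427,.1725),(.425,.011)):
    for n in("scene","top"):
        a=np.linspace(0,6.28,60);P=[(x+r*np.cos(t),y+r*np.sin(t),z) for r,z in((.031,0),(.032,.072),(.01,.085)) for t in a]
        q=np.array([proj(n,p) for p in P]);print(n,q.min(0).round(1),np.ptp(q,0).round(1))
p=sense()["position"];print(proj("scene",p))
cv2.imwrite("pics/b.png",cv2.resize(rgb[190:330,260:420,::-1],None,fx=4,fy=4))
E
```

```text
(292, 274, 25, 35) 670.5
(322, 236, 22, 31) 476.5
(360, 199, 26, 42) 585.5
scene [290.6 270.7] [26.1 38.5]
top [228.1 304.1] [31.3 32.7]
scene [320.4 233.8] [23.6 34.7]
top [291.9 259.3] [28.  33.6]
scene [359.2 210.8] [22.6 32.4]
top [356.7 240. ] [29.9 33.9]
[302.25916621 253.60823805]
```

View pics/b.png

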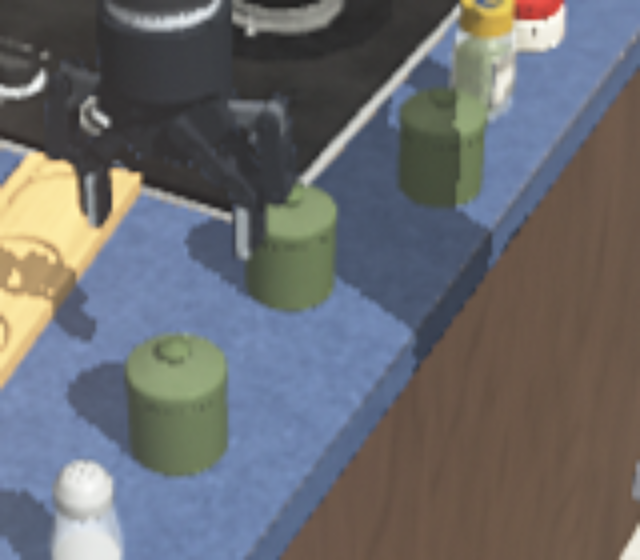

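```bash
python3 -m handwheel '{"hand":[0,0,0,0,0],"translation":[[0,0,0.04],[0,0,0.08],[0,0,0.105],[0,0,0.116],[0,0,0.116]],"delta_rot":[[0,0,0],[0,0,0],[0,0,0],[0,0,0],[0,0,0]]}'
python3 -m handwheel '{"hand":[0.5,1,1,1,1],"translation":[[0,0,0],[0,0,0],[0,0,0],[0,0,0],[0,0,0]],"delta_rot":[[0,0,0],[0,0,0],[0,0,0],[0,0,0],[0,0,0]]}'
```

```text
clock: 2.08
position: [0.3696, 0.3386, 0.0349]
eef_rot: [-0.0, 0.545, 0.838, -0.001]
contact_force: [-0.6, -0.7, 0.4]
opening: 0.0853
grasp_force: 0.0
clock: 2.7
position: [0.3709, 0.3396, 0.0376]
eef_rot: [0.0, 0.545, 0.838, 0.001]
contact_force: [-1.8, -1.1, 5.7]
opening: 0.0595
grasp_force: 66.8
```

```bash
python3 - <<'E'
from h import *
f=grab_frame("scene")
cv2.imwrite("pics/c.png",cv2.resize(f[210:330,230:390,::-1],None,fx=5,fy=5))
s=sense();print(s["contact_force"],s["moment"],s["position"],s["opening"])
E
```

```text
[-1.20846292 -0.5703959   6.15648559] [-0.17556122  0.47369822 -0.00335661] [0.37093239 0.33962925 0.03756283] 0.05970826603173347
```

View pics/c.png

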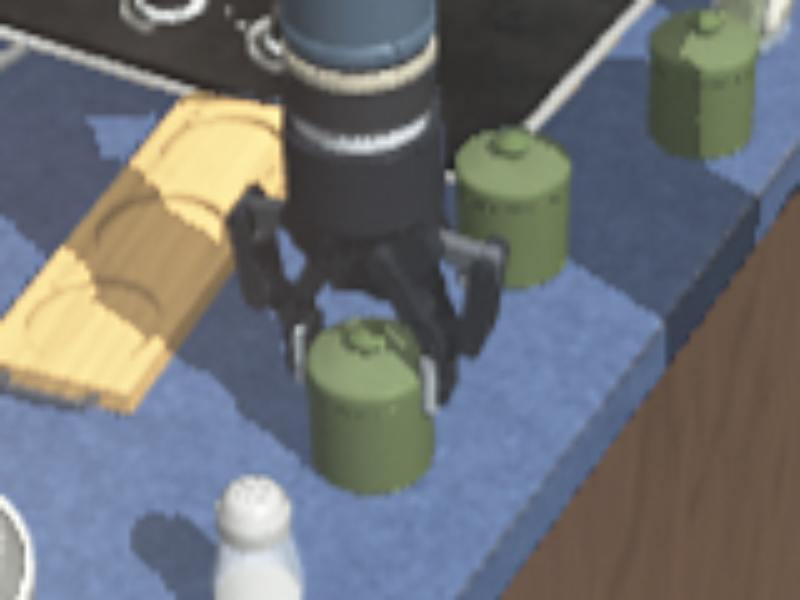

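```bash
python3 - <<'E'
from h import *
f=grab_frame("scene")
for c in blobs(f,(28,40,20),(55,255,255),150,285,325,265,330):print(cv2.boundingRect(c))
p=np.array(sense()["position"]);y=np.array([.9135,.407,0]);
cr=lambda q:((proj("scene",q)-[230,210])*5).round(0)
print("tips",cr(p+.032*y),cr(p-.032*y),"axis z0,.072,.085",[cr([p[0],p[1],z]) for z in(0,.072,.085)], "top",[proj("top",[p[0],p[1],z]).round(1) for z in (0,.085)])
x=np.array([-.407,.9135,0]);print("20mm along x",cr(p+.02*x)-cr(p))
E
```

```text
(291, 274, 26, 35)
tips [307. 385.] [427. 412.] axis z0,.072,.085 [array([369., 454.]), array([364., 346.]), array([363., 325.])] top [array([245.4, 323.4]), array([241. , 317.1])]
20mm along x [-15.  26.]
```

The gripper is centred on the tin: the predicted axis foot is at (369,454) in the crop and I see about (372,455). Next I lift and weigh.

```bash
python3 -m handwheel '{"hand":[1,1,1,1,1],"translation":[[0,0,-0.015],[0,0,-0.035],[0,0,-0.05],[0,0,-0.05],[0,0,-0.05]],"delta_rot":[[0,0,0],[0,0,0],[0,0,0],[0,0,0],[0,0,0]]}'
python3 -m handwheel '{"hand":[1,1,1,1,1],"translation":[[0,0,0],[0,0,0],[0,0,0],[0,0,0],[0,0,0]],"delta_rot":[[0,0,0],[0,0,0],[0,0,0],[0,0,0],[0,0,0]]}'
```

```text
clock: 3.42
position: [0.3695, 0.3385, 0.0845]
eef_rot: [-0.0, 0.545, 0.838, -0.001]
contact_force: [-0.6, -0.4, -7.9]
opening: 0.0595
grasp_force: 67.1
clock: 4.05
position: [0.37, 0.3389, 0.0853]
eef_rot: [0.0, 0.545, 0.838, 0.0]
contact_force: [-0.5, -0.2, -6.2]
opening: 0.0595
grasp_force: 67.1
```

```bash
python3 -m handwheel '{"hand":[1,1,1,1,1],"translation":[[0,0,0.02],[0,0,0.038],[0,0,0.045],[0,0,0.049],[0,0,0.049]],"delta_rot":[[0,0,0],[0,0,0],[0,0,0],[0,0,0],[0,0,0]]}'
python3 -m handwheel '{"hand":[0.3,0,0,0,0],"translation":[[0,0,0],[0,0,0],[0,0,0],[0,0,0],[0,0,-0.02]],"delta_rot":[[0,0,0],[0,0,0],[0,0,0],[0,0,0],[0,0,0]]}'
python3 -m handwheel '{"hand":[0,0,0,0,0],"translation":[[0,0,-0.045],[0,0,-0.095],[-0.05,-0.004,-0.095],[-0.11,-0.01,-0.095],[-0.174,-0.015,-0.095]],"delta_rot":[[0,0,0],[0,0,0],[0,0,0],[0,0,0],[0,0,0]]}'
python3 -m handwheel '{"hand":[0,0,0,0,0],"translation":[[0,0,0.0],[0,0,0.03],[0,0,0.08],[0,0,0.115],[0,0,0.115]],"delta_rot":[[0,0,0],[0,0,0],[0,0,0],[0,0,0],[0,0,0]]}'
python3 -c "
from h import *
cv2.imwrite('pics/d.png',cv2.resize(grab_frame('scene')[200:330,230:400,::-1],None,fx=4.5,fy=4.5))"
```

```text
clock: 4.68
position: [0.3699, 0.3388, 0.0377]
eef_rot: [0.0, 0.545, 0.838, -0.0]
contact_force: [-2.6, -1.8, -1.2]
opening: 0.0595
grasp_force: 67.9
clock: 5.3
position: [0.3689, 0.3381, 0.055]
eef_rot: [-0.001, 0.545, 0.838, -0.001]
contact_force: [-1.4, -0.1, 0.1]
opening: 0.0853
grasp_force: 0.0
clock: 5.92
position: [0.4274, 0.1742, 0.152]
eef_rot: [0.001, 0.544, 0.839, 0.001]
contact_force: [1.1, 0.1, -0.0]
opening: 0.0853
grasp_force: 0.0
clock: 6.55
position: [0.4229, 0.1754, 0.0332]
eef_rot: [-0.003, 0.545, 0.839, -0.003]
contact_force: [-0.5, -0.4, 0.1]
opening: 0.0856
grasp_force: 0.0
```

View pics/d.png

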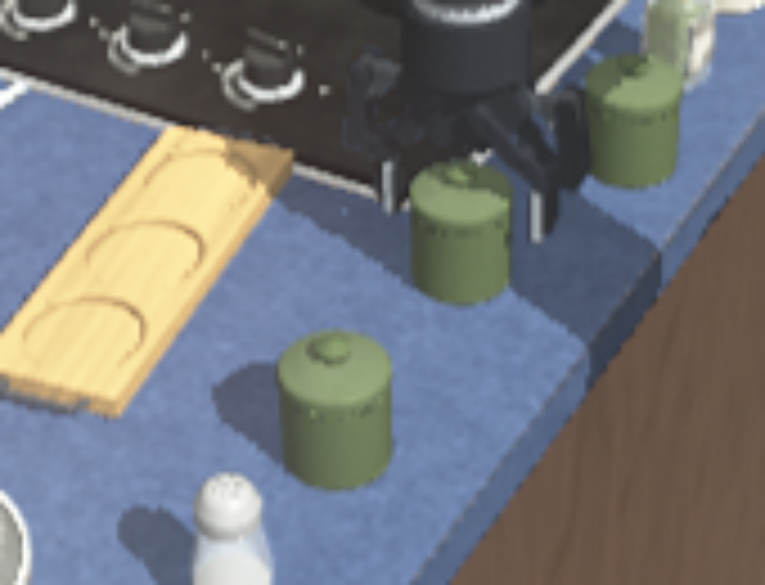

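A is standing upright again and the fingers straddle B evenly: tips at (390,210) and (538,240), tin axis at x≈461.

```bash
python3 -m handwheel '{"hand":[0.5,1,1,1,1],"translation":[[0,0,0],[0,0,0],[0,0,0],[0,0,0],[0,0,0]],"delta_rot":[[0,0,0],[0,0,0],[0,0,0],[0,0,0],[0,0,0]]}'
python3 -m handwheel '{"hand":[1,1,1,1,1],"translation":[[0,0,-0.015],[0,0,-0.035],[0,0,-0.06],[0,0,-0.08],[0,0,-0.08]],"delta_rot":[[0,0,0],[0,0,0],[0,0,0],[0,0,0],[0,0,0]]}'
python3 -m handwheel '{"hand":[1,1,1,1,1],"translation":[[0,0,0],[0,0,0],[0,0,0],[0,0,0],[0,0,0]],"delta_rot":[[0,0,0],[0,0,0],[0,0,0],[0,0,0],[0,0,0]]}'
```

```text
clock: 7.22
position: [0.4282, 0.1761, 0.0395]
eef_rot: [0.001, 0.545, 0.838, 0.002]
contact_force: [-2.1, 0.2, 5.0]
opening: 0.0603
grasp_force: 64.9
clock: 7.85
position: [0.4284, 0.1758, 0.1193]
eef_rot: [0.002, 0.545, 0.838, 0.002]
contact_force: [-0.1, -1.2, -2.8]
opening: 0.0604
grasp_force: 65.5
clock: 8.48
position: [0.4262, 0.1753, 0.1161]
eef_rot: [-0.0, 0.545, 0.838, -0.0]
contact_force: [-0.3, 0.5, -2.4]
opening: 0.0603
grasp_force: 65.5
```

```bash
python3 -m handwheel '{"hand":[1,1,1,1,1],"translation":[[0,0,-0.05],[0.01,0.04,-0.065],[0.027,0.09,-0.065],[0.044,0.14,-0.065],[0.059,0.184,-0.065]],"delta_rot":[[0,0,0],[0,0,0],[0,0,0],[0,0,0],[0,0,0]]}'
python3 -m handwheel '{"hand":[1,1,1,1,1],"translation":[[0,0,0.02],[0,0,0.05],[0,0,0.07],[0,0,0.09],[0,0,0.09]],"delta_rot":[[0,0,0],[0,0,0],[0,0,0],[0,0,0],[0,0,0]]}'
python3 -c "
from h import *
cv2.imwrite('pics/scene2.png',grab_frame('scene')[:,:,::-1])
im=cv2.imread('pics/scene1.png')
cv2.imwrite('pics/e.png',np.hstack([cv2.resize(cv2.imread('pics/scene2.png')[180:330,210:310],None,fx=3.9,fy=3.9),cv2.resize(im[180:330,210:310],None,fx=3.9,fy=3.9)]))
s=sense();print(s['position'],s['contact_force'])
y=np.array([-.407,.9135,0])
for k in(.082,0,-.082):
  print([((proj('scene',p)-[210,180])*3.9).round() for p in (np.array([.5714,.3037,.017])+k*y,)])"
```

```text
clock: 9.1
position: [0.5719, 0.3052, 0.181]
eef_rot: [0.0, 0.545, 0.838, 0.0]
contact_force: [-0.1, -0.5, -2.1]
opening: 0.0602
grasp_force: 67.1
clock: 9.72
position: [0.5687, 0.3032, 0.0883]
eef_rot: [-0.002, 0.545, 0.838, -0.002]
contact_force: [0.2, -0.1, -2.4]
opening: 0.0601
grasp_force: 68.1
[0.56968623 0.30359414 0.09008976] [-0.64573376  0.34611111 -1.40873723]
[array([152., 367.])]
[array([203., 297.])]
[array([250., 234.])]
```

View pics/e.png

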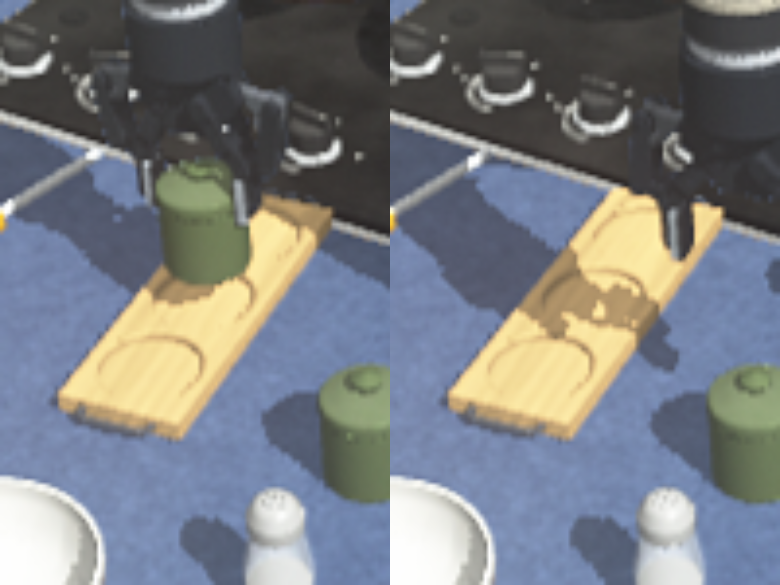

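The held tin hangs over the middle well. The left well's rim is centred at about (151,366) against a prediction of (152,367), so the tray estimate holds. I lower the tin in.

```bash
python3 -m handwheel '{"hand":[1,1,1,1,1],"translation":[[0,0.001,0.01],[0,0.001,0.02],[0,0.001,0.028],[0,0.001,0.035],[0,0.001,0.037]],"delta_rot":[[0,0,0],[0,0,0],[0,0,0],[0,0,0],[0,0,0]]}'
python3 -m handwheel '{"hand":[1,1,1,1,1],"translation":[[0,0,0.002],[0,0,0.004],[0,0,0.005],[0,0,0.005],[0,0,0.005]],"delta_rot":[[0,0,0],[0,0,0],[0,0,0],[0,0,0],[0,0,0]]}'
```

```text
clock: 10.4
position: [0.5709, 0.3041, 0.0533]
eef_rot: [-0.0, 0.545, 0.838, -0.001]
contact_force: [-0.1, 0.2, -2.8]
opening: 0.0599
grasp_force: 68.2
clock: 11.02
position: [0.5716, 0.3045, 0.0498]
eef_rot: [0.0, 0.545, 0.838, 0.0]
contact_force: [-1.4, 0.3, 0.4]
opening: 0.0605
grasp_force: 68.4
```

```bash
python3 -m handwheel '{"hand":[0.3,0,0,0,0],"translation":[[0,0,0],[0,0,0],[0,0,0],[0,0,0],[0,0,-0.02]],"delta_rot":[[0,0,0],[0,0,0],[0,0,0],[0,0,0],[0,0,0]]}'
python3 -m handwheel '{"hand":[0,0,0,0,0],"translation":[[0,0,-0.04],[0,0,-0.085],[-0.033,-0.04,-0.085],[-0.066,-0.08,-0.085],[-0.1,-0.122,-0.085]],"delta_rot":[[0,0,0],[0,0,0],[0,0,0],[0,0,0],[0,0,0]]}'
python3 -m handwheel '{"hand":[0,0,0,0,0],"translation":[[-0.036,-0.044,0],[-0.072,-0.087,0],[-0.108,-0.13,0],[-0.108,-0.13,0],[-0.108,-0.13,0]],"delta_rot":[[0,0,0],[0,0,0],[0,0,0],[0,0,0],[0,0,0]]}'
python3 -c "
from h import *
f=[grab_frame(n) for n in('scene','top')]
cv2.imwrite('pics/f.png',np.hstack([cv2.resize(f[0][170:330,230:420,::-1],(570,480)),f[1][200:440,180:380,::-1].repeat(2,0)]))
p=sense()['position'];print([((proj('scene',[*p[:2],z])-[230,170])*3).round() for z in (0,.085)],p)"
```

```text
clock: 11.65
position: [0.5698, 0.3036, 0.0676]
eef_rot: [-0.001, 0.545, 0.838, -0.002]
contact_force: [-0.6, -0.1, -0.1]
opening: 0.0855
grasp_force: 0.0
clock: 12.28
position: [0.5007, 0.1624, 0.1565]
eef_rot: [0.001, 0.545, 0.839, 0.001]
contact_force: [-0.4, -0.0, 0.6]
opening: 0.0855
grasp_force: 0.0
clock: 12.9
position: [0.4264, 0.012, 0.1558]
eef_rot: [0.001, 0.545, 0.838, 0.001]
contact_force: [0.0, 0.2, 0.3]
opening: 0.0854
grasp_force: 0.0
[array([417., 201.]), array([420., 129.])] [0.42639489 0.01274307 0.15516119]
```

View pics/f.png

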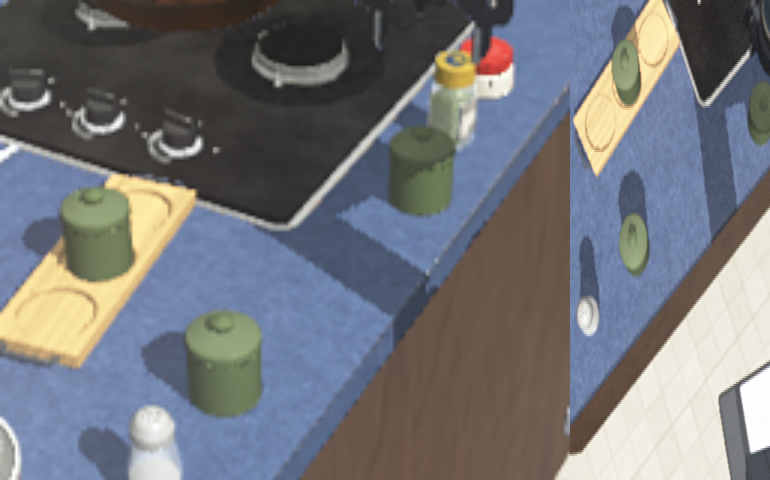

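B stands in the middle well. C is at (421,170) in the crop, under the gripper to within a couple of mm. I descend, grip and weigh it.

```bash
python3 -m handwheel '{"hand":[0,0,0,0,0],"translation":[[-0.001,0,0.04],[-0.001,0,0.08],[-0.001,0,0.11],[-0.001,0,0.12],[-0.001,0,0.12]],"delta_rot":[[0,0,0],[0,0,0],[0,0,0],[0,0,0],[0,0,0]]}'
python3 -m handwheel '{"hand":[0.5,1,1,1,1],"translation":[[0,0,0],[0,0,0],[0,0,0],[0,0,0],[0,0,0]],"delta_rot":[[0,0,0],[0,0,0],[0,0,0],[0,0,0],[0,0,0]]}'
python3 -m handwheel '{"hand":[1,1,1,1,1],"translation":[[0,0,-0.015],[0,0,-0.035],[0,0,-0.06],[0,0,-0.08],[0,0,-0.08]],"delta_rot":[[0,0,0],[0,0,0],[0,0,0],[0,0,0],[0,0,0]]}'
python3 -m handwheel '{"hand":[1,1,1,1,1],"translation":[[0,0,0],[0,0,0],[0,0,0],[0,0,0],[0,0,0]],"delta_rot":[[0,0,0],[0,0,0],[0,0,0],[0,0,0],[0,0,0]]}'
```

```text
clock: 13.62
position: [0.426, 0.0118, 0.0342]
eef_rot: [-0.0, 0.544, 0.839, -0.0]
contact_force: [0.9, -0.7, 0.4]
opening: 0.0853
grasp_force: 0.0
clock: 14.25
position: [0.4283, 0.011, 0.0368]
eef_rot: [0.002, 0.545, 0.838, 0.001]
contact_force: [-0.1, 1.7, 6.6]
opening: 0.0601
grasp_force: 65.5
clock: 14.88
position: [0.4273, 0.0107, 0.1164]
eef_rot: [0.002, 0.545, 0.838, 0.001]
contact_force: [0.5, 1.0, -1.2]
opening: 0.0605
grasp_force: 65.3
clock: 15.5
position: [0.4259, 0.0111, 0.1141]
eef_rot: [-0.0, 0.545, 0.838, -0.0]
contact_force: [-0.2, 0.3, -2.6]
opening: 0.0599
grasp_force: 65.3
```

```bash
python3 -m handwheel '{"hand":[1,1,1,1,1],"translation":[[0,0,-0.05],[0.015,0.03,-0.067],[0.035,0.07,-0.067],[0.06,0.12,-0.067],[0.085,0.17,-0.067]],"delta_rot":[[0,0,0],[0,0,0],[0,0,0],[0,0,0],[0,0,0]]}'
python3 -m handwheel '{"hand":[1,1,1,1,1],"translation":[[0.02,0.04,0],[0.042,0.081,0],[0.042,0.081,0],[0.042,0.081,0],[0.042,0.081,0]],"delta_rot":[[0,0,0],[0,0,0],[0,0,0],[0,0,0],[0,0,0]]}'
python3 -m handwheel '{"hand":[1,1,1,1,1],"translation":[[0,0,0.03],[0,0,0.06],[0,0,0.09],[0,0,0.11],[0,0,0.11]],"delta_rot":[[0,0,0],[0,0,0],[0,0,0],[0,0,0],[0,0,0]]}'
```

```text
clock: 16.12
position: [0.5481, 0.159, 0.1815]
eef_rot: [0.0, 0.545, 0.838, 0.0]
contact_force: [1.0, -0.1, -1.8]
opening: 0.0603
grasp_force: 66.2
clock: 16.75
position: [0.6035, 0.2281, 0.182]
eef_rot: [0.0, 0.545, 0.838, 0.0]
contact_force: [0.2, 0.3, -1.2]
opening: 0.0601
grasp_force: 66.3
clock: 17.38
position: [0.6017, 0.2276, 0.0696]
eef_rot: [-0.001, 0.545, 0.838, -0.002]
contact_force: [-0.4, -0.4, -1.9]
opening: 0.0599
grasp_force: 66.2
```

```bash
python3 -m handwheel '{"hand":[1,1,1,1,1],"translation":[[0,0.001,0.005],[0,0.001,0.01],[0,0.001,0.015],[0,0.001,0.018],[0,0.001,0.018]],"delta_rot":[[0,0,0],[0,0,0],[0,0,0],[0,0,0],[0,0,0]]}'
python3 -m handwheel '{"hand":[1,1,1,1,1],"translation":[[0,0,0.002],[0,0,0.004],[0,0,0.006],[0,0,0.006],[0,0,0.006]],"delta_rot":[[0,0,0],[0,0,0],[0,0,0],[0,0,0],[0,0,0]]}'
```

```text
clock: 18.0
position: [0.6044, 0.2294, 0.0529]
eef_rot: [-0.0, 0.545, 0.838, -0.0]
contact_force: [-0.3, 0.5, -2.5]
opening: 0.0604
grasp_force: 66.2
clock: 18.62
position: [0.6047, 0.2294, 0.0473]
eef_rot: [0.0, 0.545, 0.838, -0.0]
contact_force: [0.2, -1.0, -2.1]
opening: 0.06
grasp_force: 66.3
```

Not touching yet, so I go slightly lower.

```bash
python3 -m handwheel '{"hand":[1,1,1,1,1],"translation":[[0,0,0.001],[0,0,0.002],[0,0,0.003],[0,0,0.003],[0,0,0.003]],"delta_rot":[[0,0,0],[0,0,0],[0,0,0],[0,0,0],[0,0,0]]}'
```

```text
clock: 19.25
position: [0.6048, 0.2295, 0.047]
eef_rot: [0.0, 0.545, 0.838, 0.0]
contact_force: [-3.9, -0.6, 8.9]
opening: 0.0602
grasp_force: 67.3
```

```bash
python3 -m handwheel '{"hand":[0.3,0,0,0,0],"translation":[[0,0,0],[0,0,0],[0,0,0],[0,0,0],[0,0,-0.02]],"delta_rot":[[0,0,0],[0,0,0],[0,0,0],[0,0,0],[0,0,0]]}'
python3 -m handwheel '{"hand":[0,0,0,0,0],"translation":[[0,0,-0.045],[0,0,-0.09],[0.035,-0.03,-0.09],[0.07,-0.06,-0.09],[0.11,-0.095,-0.09]],"delta_rot":[[0,0,0],[0,0,0],[0,0,0],[0,0,0],[0,0,0]]}'
python3 -m handwheel '{"hand":[0,0,0,0,0],"translation":[[0.04,-0.035,0],[0.086,-0.075,0],[0.086,-0.075,0],[0.086,-0.075,0],[0.086,-0.075,0]],"delta_rot":[[0,0,0],[0,0,0],[0,0,0],[0,0,0],[0,0,0]]}'
python3 -c "
from h import *
f=grab_frame('scene')
cv2.imwrite('pics/g.png',cv2.resize(f[170:330,230:420,::-1],(570,480)))
p=sense()['position'];print([((proj('scene',[*p[:2],z])-[230,170])*3).round() for z in (0,.085)],p)"
```

```text
clock: 19.88
position: [0.6028, 0.2288, 0.0622]
eef_rot: [-0.002, 0.545, 0.838, -0.002]
contact_force: [1.1, 0.6, -0.1]
opening: 0.085
grasp_force: 0.0
clock: 20.5
position: [0.473, 0.292, 0.1563]
eef_rot: [0.001, 0.545, 0.838, 0.001]
contact_force: [-0.3, 1.0, 0.9]
opening: 0.0854
grasp_force: 0.0
clock: 21.12
position: [0.3713, 0.3392, 0.1549]
eef_rot: [0.0, 0.546, 0.838, 0.001]
contact_force: [-0.4, -0.3, 0.1]
opening: 0.0857
grasp_force: 0.0
[array([222., 392.]), array([218., 315.])] [0.37120669 0.3390728  0.15467638]
```

View pics/g.png

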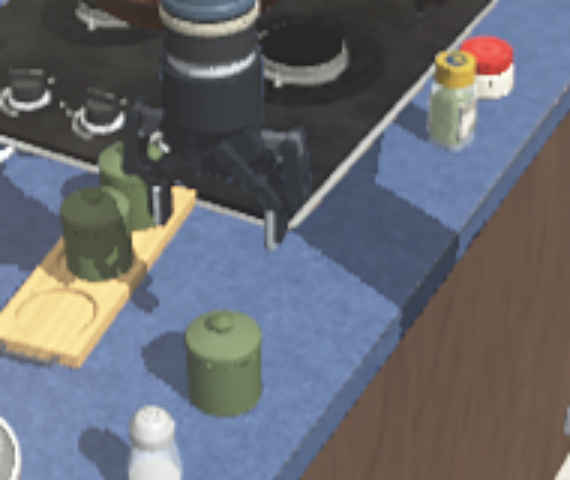

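B and C stand upright in the middle and right wells, and the gripper is over A at (223,360). Next I grasp A and lift it.

```bash
python3 -m handwheel '{"hand":[0,0,0,0,0],"translation":[[0,0,0.04],[0,0,0.08],[0,0,0.11],[0,0,0.12],[0,0,0.12]],"delta_rot":[[0,0,0],[0,0,0],[0,0,0],[0,0,0],[0,0,0]]}'
python3 -m handwheel '{"hand":[0.5,1,1,1,1],"translation":[[0,0,0],[0,0,0],[0,0,0],[0,0,0],[0,0,0]],"delta_rot":[[0,0,0],[0,0,0],[0,0,0],[0,0,0],[0,0,0]]}'
python3 -m handwheel '{"hand":[1,1,1,1,1],"translation":[[0,0,-0.015],[0,0,-0.04],[0,0,-0.075],[0,0,-0.11],[0,0,-0.145]],"delta_rot":[[0,0,0],[0,0,0],[0,0,0],[0,0,0],[0,0,0]]}'
python3 -m handwheel '{"hand":[1,1,1,1,1],"translation":[[0,0,-0.03],[0,0,-0.05],[0,0,-0.065],[0,0,-0.065],[0,0,-0.065]],"delta_rot":[[0,0,0],[0,0,0],[0,0,0],[0,0,0],[0,0,0]]}'
python3 -m handwheel '{"hand":[1,1,1,1,1],"translation":[[0,0,0],[0,0,0],[0,0,0],[0,0,0],[0,0,0]],"delta_rot":[[0,0,0],[0,0,0],[0,0,0],[0,0,0],[0,0,0]]}'
python3 -m handwheel '{"hand":[1,1,1,1,1],"translation":[[0,0,0],[0,0,0],[0,0,0],[0,0,0],[0,0,0]],"delta_rot":[[0,0,0],[0,0,0],[0,0,0],[0,0,0],[0,0,0]]}'
python3 -c "
from h import *
f=grab_frame('scene')
cv2.imwrite('pics/h.png',cv2.resize(f[120:330,200:450,::-1],None,fx=2.2,fy=2.2))"
```

```text
clock: 21.8
position: [0.3701, 0.339, 0.034]
eef_rot: [-0.0, 0.545, 0.838, -0.001]
contact_force: [0.2, 0.0, 0.1]
opening: 0.0855
grasp_force: 0.0
clock: 22.42
position: [0.3705, 0.34, 0.0367]
eef_rot: [0.0, 0.545, 0.838, 0.001]
contact_force: [-1.2, -1.7, 5.0]
opening: 0.0602
grasp_force: 66.7
clock: 23.05
position: [0.3692, 0.3391, 0.1799]
eef_rot: [-0.0, 0.545, 0.838, -0.001]
contact_force: [0.6, -0.1, -6.7]
opening: 0.0597
grasp_force: 67.1
clock: 23.68
position: [0.3694, 0.3392, 0.243]
eef_rot: [-0.0, 0.545, 0.838, -0.001]
contact_force: [0.1, 0.2, -7.1]
opening: 0.0594
grasp_force: 67.1
clock: 24.3
position: [0.3698, 0.3395, 0.2444]
eef_rot: [0.0, 0.545, 0.838, 0.0]
contact_force: [-0.3, -0.5, -6.9]
opening: 0.0598
grasp_force: 67.1
clock: 24.92
position: [0.3698, 0.3395, 0.2443]
eef_rot: [0.0, 0.545, 0.838, 0.0]
contact_force: [-0.1, -0.1, -6.9]
opening: 0.0597
grasp_force: 67.1
```

View pics/h.png

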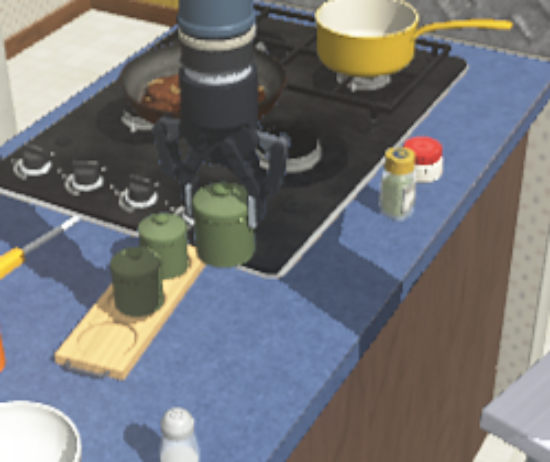

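The heavy tin is held upright at (224,225) with its underside about 0.207 m up. The two light tins stand in the middle and right wells, and the bystanders look unmoved.

```bash
python3 -c "from rig import *;print(close_job())"
```

```text
the job is handed in; nothing more can be done
None
```

The job is handed in: the two lighter tins (about 2.4 N each) stand upright and released in the middle and right wells, and the heaviest (about 6.9 N) is held upright and still, about 20 cm above the worktop.

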